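# Set the test-stand gearbox selector from neutral into its gear notch

### The arm

A 6-joint arm with a two-finger parallel gripper is mounted at the origin on the work surface. World frame = base frame: x ahead of the robot, y to its left, z up, the work surface at z = 0. Lengths are in m, angles in rad, forces in N, time in s.
With the tool pointing down it reaches from about 0.3 to 0.825 m from the base axis. Payload 5.4 kg.
Tool frame: the origin (TCP) lies at the very end of the fingers, on their centre line; the grasp point (between the pads) lies 19 mm behind it; z points along the fingers, y is the line along which they close (so a half turn about z gives the same grasp; the last joint's range is limited). The gripper opens to 92 mm and grips with 3 to 60 N. Pads are 20 mm wide; open, the fingers measure 128 mm over their backs; the gripper's body (75 mm by 189 mm) begins 69 mm behind the grasp point.
Start: joints at [-1.396, 0.158, 1.597, -0, 1.386, -0.21], TCP at [0.216, -0.533, 0.215] pointing down, gripper open.
Joint ranges: [-2.91, 2.91], [-0.94, 2.29], [0.18, 2.7], [-1.29, 4.43], [0.17, 2.64], [-3, 3]. Speed limits (rad/s): [2.57, 2.57, 3.14, 3.14, 3.14, 3.14].

### API

Orientations are given as a rotation vector (axis times angle).
In Python, from workcell import bot gives the robot as it stands. Calls block until the motion is done:
- bot.goto(position, orientation): joint-space move of the TCP to a pose.
- bot.line_to(position, rot=None, max_speed=0.15): straight line of the TCP; rot=None keeps the orientation; max_speed is the mean speed in m/s.
- bot.set_joints(angles): joint-space move.
- bot.set_gripper(opening, newtons=None): opening from 0.0 (shut) to 1.0 (fully open); newtons is the grip in N (None keeps the last); returns when the fingers have stopped.
- bot.hold(seconds).
- bot.inverse_kinematics(position, orientation): joint angles nearest the present ones, or None.
- bot.read_camera(name): name is "side" or "top"; returns a dict with "pixels" (420x560x3 uint8, blue, green, red), "fx", "fy", "cx", "cy" (pixels), "k1" (the pictures are not rectified: a ray, as slopes to the right and down, at radius r is drawn at 1 + k1 r^2 times it, then the intrinsics apply), "R" (3x3) and "t" (3): a world point X has camera coordinates R X + t. Camera axes: x right, y down, z forward; pixel columns grow to the right and rows downward; lengths in m; the calibration is good to about 2 mm. A picture is of the moment at which its call begins. There is no depth.
A pose or a line that the arm cannot do raises bot.MotionError and nothing moves.
- bot.job_done(): hands the job in; it is judged then, once.
Readings, each from a call of its own:
- bot.current_clock(): time.
- bot.current_joints(): joint angles.
- bot.current_joint_vel(): joint speeds.
- bot.current_effort(): joint torques, N m.
- bot.current_ee_pos(): TCP position.
- bot.current_tool_rot(): TCP orientation.
- bot.current_contact_force(): force on the tool from outside, world axes, zero at the start.
- bot.current_ft_torque(): the same for the moment, N m.
- bot.current_opening(): opening from 0.0 (shut) to 1.0 (fully open).
- bot.current_grip_force(): force on a finger pad.
Only numpy, scipy, OpenCV 4.12 (cv2) and the standard library are available. Lean on these libraries where they do the work, as an engineer would, in place of code of your own. Each camera call takes 0.05 s, during which the arm holds its last target. There are 200 camera calls.

### The job

On the grey range gearbox, the one with the T-shaped handle, pull the sprung handle up, turn it clockwise (seen from above) out of the neutral gap onto the steel ring, and feel along the ring for the notch; let the handle drop fully home in the notch and leave it there, released. Pull, turn and feel gently, never forcing the mechanism, and leave the round-knob unit and everything else on the bench alone.

Things in the scene. Friction and masses are not known exactly. Their poses are not given: they have to be found in the camera images.
- gearbox: Range gearbox, fixed to the bench: grey block 130 x 130 x 50 mm (foot 150 x 150 mm), dark motor stub on its +x side, plain light grey disc (the deck) on top. Origin: centre of its underside, below the selector axis; z up. The selector pin or stem must not be pressed against its ring, notch sides, rib or upper stop with more than 20 N (0.65 N m of turning).
- deck (a point): Centre of the deck, on the selector axis, 53 mm up. On the deck an arc of dark steel ring, 25 to 41 mm from the axis, 9 mm high, has one notch 8 mm wide, open to the deck. The ring is clamped anew each time: notch centre at selector_turn 0.68 to 1.23, not measured. Ring starts 0.65 before the notch centre (before that: open neutral gap); 0.45 after it stands a 16 mm stop rib the pin cannot pass.
- tee: T-shaped selector handle: upright 12 mm steel stem with a black crossbar 50 mm long (its x), 14 wide (its y), 18 high (32 to 50 mm above the deck when down). A 6 mm round steel pin sticks out level from the stem's foot along +x to 39 mm from the axis, its underside 1.5 mm above the deck when down. Origin on the axis, at deck height when down; z up.
- tee_grip (a point): Centre of the black crossbar, on the selector axis, 94 mm above the bench when the handle is down; x along the crossbar towards the pin, y across it (the 14 mm to grip), z up.
- selector_turn (a joint): Angle of the handle, rad, growing clockwise seen from above; 0 when the tee's x lies along the gearbox's x. Starts in the neutral gap, between -0.25 and -0.10.
- selector_lift (a joint): How far the handle is pulled up, m; 0 fully down. A spring pulls it down with 6 N at 0 and 300 N/m more; its drop is damped (40 N s/m). The pin clears the ring at 0.0075 and rides on it at that lift; a solid upper stop comes at 0.014. Back at 0 only when the pin is in the notch or in the neutral gap.
- jog_unit: Look-alike grey block of the same size, fixed to the bench, with a round black knob 46 mm wide instead of the tee. Not to be used. Origin: centre of its underside.
- jog (a joint): Angle of the round knob, rad, 0 at the start; leave alone.
- dogbone: Loose aluminium dogbone specimen, 135 x 20 x 5 mm, between the two units; origin at the centre of its underside. Bystander.
- caliper: Loose caliper, 200 mm long; origin at the middle of its beam's underside. Bystander.
- screwdriver: Loose screwdriver with orange handle, 190 mm, between and in front of the units. Bystander.
- blue_driver: Loose screwdriver with blue handle, 200 mm, beyond the units. Bystander.
- jar: Loose glass jar with white cap, 60 mm wide, 60 mm high; origin at the centre of its underside. Bystander.
- foam_block: Loose cream foam block 90 x 60 x 50 mm; origin at the centre of its underside. Bystander.
- load_cell: Loose steel load cell, 72 mm wide, 44 mm high; origin at the centre of its underside. Bystander.

How it is judged:
By the outcome, as a careful person would: the job done as asked, in the order asked, and still so for the second after the job is handed in, with the robot touching nothing.
It also fails if it takes over 67 s, if anything falls off the work surface, if the arm or the gripper's body presses on something with over 40 N, if the wrist force passes 120 N, or if a joint passes its speed limit or range.

## Working session

There is one attempt and no reset: what is moved stays moved. The work goes in short steps, each a Python script; the robot and the scene stay as the last script left them, time stands still between calls to the robot, and variables do not carry over. Pictures are saved under pics/ and viewed, at most 10 in all, crops included, and the job is handed in when it is done.

```bash
ls; mkdir -p pics; python3 - <<'E'
from workcell import bot
import cv2,numpy as np
for n in("top","side"):
    c=bot.read_camera(n); cv2.imwrite(f"pics/{n}0.png",c["pixels"]); print(n,c["fx"],c["fy"],c["cx"],c["cy"],c["k1"],np.round(c["R"],4).tolist(),c["t"])
print(bot.current_clock(),bot.current_tool_rot(),bot.current_contact_force())
E
```

```text
pics
top 430.74955586574663 430.74955586574663 279.6391118226738 213.9505660954604 -0.12111133067110241 [[0.0061, -1.0, 0.006], [-0.9924, -0.0068, -0.1225], [0.1225, -0.0052, -0.9925]] [-0.01482721  0.61610897  1.00120329]
side 465.91009871759076 465.91009871759076 279.75574813259027 210.99274108800714 -0.03273403790070336 [[0.962, -0.2731, -0.0073], [-0.1502, -0.5061, -0.8493], [0.2283, 0.8181, -0.5279]] [-0.57946557  0.15872469  0.95337351]
0.1 [-3.08197087e+00 -6.00393577e-01 -6.43128500e-05] [0.3826736  0.23308786 0.1677867 ]
```

View pics/top0.png

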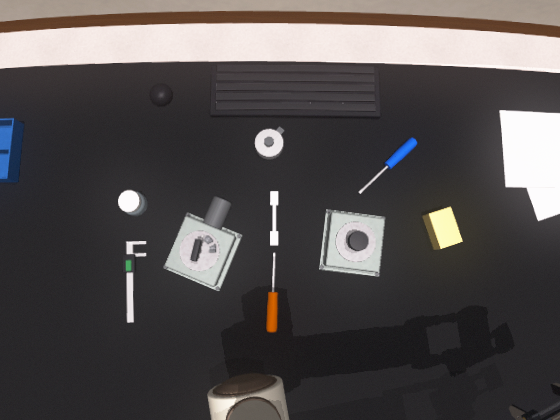

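View pics/side0.png

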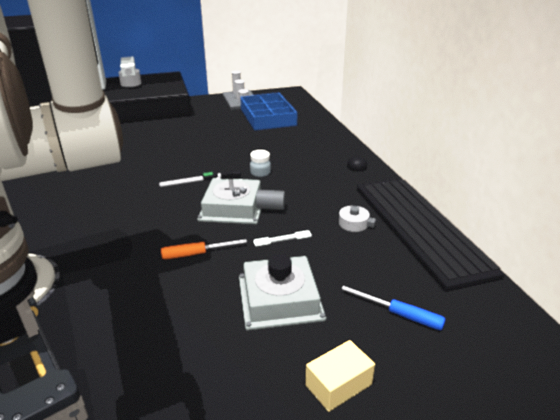

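The top view shows the gearbox at about (203,250) with its bar at (197,250) and motor stub at (218,210). The round-knob unit is at (353,242). In the side view the tee is at about (233,185). I'll zoom in on both.

```bash
cat > h.py <<'E'
from workcell import bot
import cv2,numpy as np
from scipy.spatial.transform import Rotation as Ro
def ray(c,uv):
    x=np.array([(uv[0]-c["cx"])/c["fx"],(uv[1]-c["cy"])/c["fy"]]);s=x.copy()
    for _ in range(20): s=x/(1+c["k1"]*(s@s))
    d=c["R"].T@np.r_[s,1]; return -c["R"].T@c["t"],d
def at(c,uv,z):
    o,d=ray(c,uv); return o+d*(z-o[2])/d[2]
def px(c,X):
    p=c["R"]@np.asarray(X,float)+c["t"]; s=p[:2]/p[2]; s=s*(1+c["k1"]*(s@s)); return s*c["fx"]+[c["cx"],c["cy"]]
E
python3 - <<'E'
from h import *
t=cv2.imread("pics/top0.png")[190:300,150:260]; s=cv2.imread("pics/side0.png")[165:225,190:290]
a=cv2.resize(t,(550,550),interpolation=cv2.INTER_CUBIC); cv2.imwrite("pics/tc.png",a)
cv2.imwrite("pics/sc.png",cv2.resize(s,(800,480),interpolation=cv2.INTER_CUBIC))
E
```

```text
(no output)
```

View pics/tc.png

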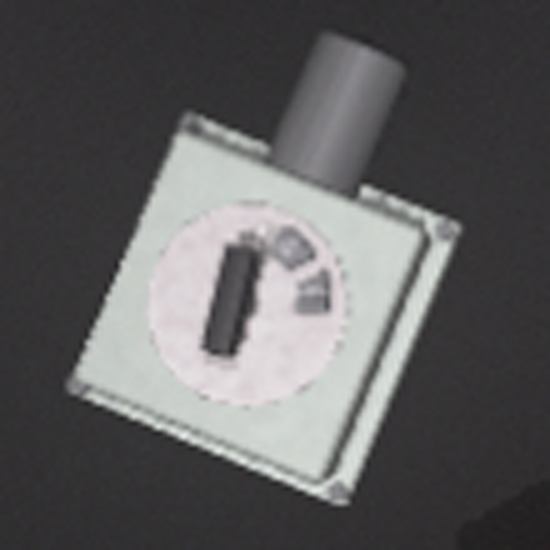

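View pics/sc.png

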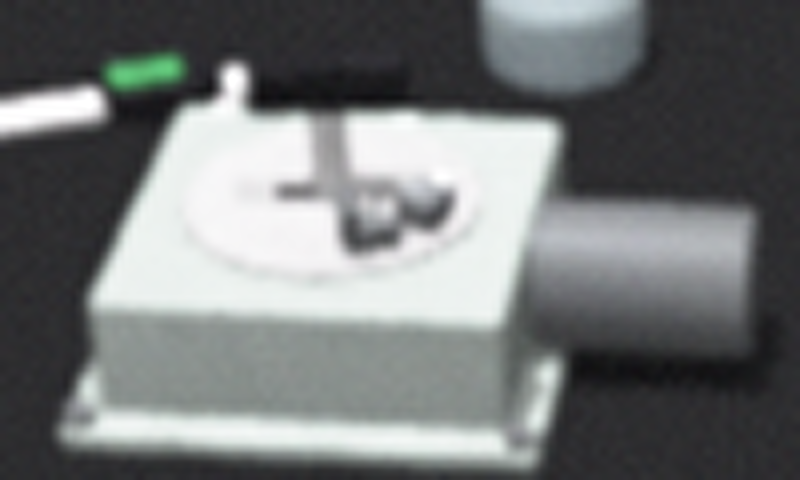

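The top crop shows the deck disc at crop (249,304), the crossbar at (231,300), and ring pieces at (293,247) and (315,293). The notch is at about (310,268). The stub points up and slightly right. In the side crop the bar is dark against the dark bench, so the top view is the better one to measure from.

```bash
cat > m.py <<'E'
from h import *
c=bot.read_camera("top"); im=c["pixels"].astype(int)
b,g,r=im[...,0],im[...,1],im[...,2]
roi=np.zeros(b.shape,bool); roi[190:300,150:260]=1
disc=((r-g>3)&(r>150)&roi).astype(np.uint8)
disc=cv2.morphologyEx(disc,cv2.MORPH_OPEN,np.ones((2,2)))
k=max(cv2.findContours(disc,cv2.RETR_EXTERNAL,cv2.CHAIN_APPROX_NONE)[0],key=cv2.contourArea)
P=np.array([at(c,q,.053)[:2] for q in cv2.convexHull(k)[:,0].astype(float)])
(D,R)=cv2.minEnclosingCircle(P.astype(np.float32)); D=np.array(D)
A=np.c_[2*P,np.ones(len(P))]; s=np.linalg.lstsq(A,(P**2).sum(1),rcond=None)[0]
print("deck",D,R,s[:2],np.sqrt(s[2]+s[:2]@s[:2])); D=s[:2]
yy,xx=np.mgrid[:420,:560]; near=np.hypot(xx-px(c,[*D,.053])[0],yy-px(c,[*D,.053])[1])<20
bar=((g<85)&near).astype(np.uint8); n,l,st,ce=cv2.connectedComponentsWithStats(bar); i=1+st[1:,4].argmax()
q=np.argwhere(l==i)[:,::-1].astype(float); print("bar px",len(q),ce[i])
B=np.array([at(c,u,.103)[:2] for u in q]); w=B-B.mean(0); v=np.linalg.svd(w,full_matrices=0)[2][0]; v*=np.sign(v[0])
rc=cv2.minAreaRect(B.astype(np.float32)); print("bar",B.mean(0),"rect",rc,"yaw",np.arctan2(v[1],v[0]))
# block outline yaw from bright mask (top face, z=.05)
blk=((g>150)&roi).astype(np.uint8); k=max(cv2.findContours(blk,cv2.RETR_EXTERNAL,cv2.CHAIN_APPROX_NONE)[0],key=cv2.contourArea)
Q=np.array([at(c,u,.03)[:2] for u in k[:,0].astype(float)],np.float32); print("block",cv2.minAreaRect(Q))
# dark ring pieces
ring=((g<150)&near&(l!=i))
for u in np.argwhere(ring)[:,::-1]:
    p=at(c,u.astype(float),.062)[:2]-D; 
    if .024<np.hypot(*p)<.043: print(u,g[u[1],u[0]],"r%.3f a%.2f"%(np.hypot(*p),np.arctan2(p[1],p[0])),end=" | ")
E
python3 m.py
```

```text
deck [0.52400506 0.17721273] 0.04750515893101692 [0.52375902 0.17711067] 0.04702238374711514
bar px 136 [196.04411765 249.64705882]
bar [0.52607972 0.17682393] rect ((0.5252247452735901, 0.17654365301132202), (0.01684102974832058, 0.04779098555445671), 76.4189224243164) yaw -0.24742045852684386
block ((0.5253576636314392, 0.17571133375167847), (0.14608465135097504, 0.14611196517944336), 68.54374694824219)
[206 236] 144 r0.039 a-0.40 | [207 236] 132 r0.040 a-0.45 | [208 236] 130 r0.041 a-0.50 | [209 236] 148 r0.043 a-0.55 | [198 237] 131 r0.034 a0.11 | [199 237] 129 r0.034 a0.04 | [200 237] 123 r0.034 a-0.03 | [206 237] 140 r0.037 a-0.43 | [207 237] 144 r0.038 a-0.48 | [208 237] 148 r0.039 a-0.53 | [209 237] 140 r0.041 a-0.58 | [210 237] 147 r0.042 a-0.63 | [198 238] 131 r0.031 a0.11 | [199 238] 132 r0.031 a0.04 | [200 238] 140 r0.031 a-0.04 | [202 238] 135 r0.032 a-0.19 | [205 238] 149 r0.034 a-0.39 | [210 238] 119 r0.040 a-0.67 | [211 238] 134 r0.042 a-0.71 | [195 239] 106 r0.031 a0.35 | [196 239] 99 r0.030 a0.28 | [197 239] 100 r0.029 a0.20 | [198 239] 94 r0.029 a0.12 | [199 239] 9
[... 1437 characters left out ...]
1 r0.033 a-1.39 | [214 249] 124 r0.035 a-1.41 | [215 249] 103 r0.038 a-1.42 | [210 250] 130 r0.026 a-1.44 | [211 250] 129 r0.028 a-1.45 | [212 250] 126 r0.030 a-1.46 | [213 250] 123 r0.033 a-1.46 | [214 250] 124 r0.035 a-1.47 | [215 250] 91 r0.037 a-1.48 | [210 251] 137 r0.026 a-1.53 | [211 251] 134 r0.028 a-1.53 | [212 251] 132 r0.030 a-1.53 | [213 251] 135 r0.033 a-1.54 | [214 251] 132 r0.035 a-1.54 | [215 251] 98 r0.037 a-1.54 | [210 252] 149 r0.026 a-1.62 | [211 252] 146 r0.028 a-1.62 | [212 252] 146 r0.030 a-1.61 | [213 252] 146 r0.033 a-1.61 | [190 258] 148 r0.026 a2.21 | [190 259] 122 r0.028 a2.28 | [191 260] 139 r0.028 a2.40 | [194 261] 140 r0.025 a2.67 | [195 261] 131 r0.024 a2.75 |
```

The gearbox axis is at about (0.5245, 0.177) with yaw -0.375. The bar yaw is about -0.24, giving a turn of about -0.13. The notch looks to be at a turn of about 0.65–0.7. Next I'll approach and grip lightly.

```bash
cat >> h.py <<'E'
def rv(psi): return Ro.from_quat([np.cos(psi/2),np.sin(psi/2),0,0]).as_rotvec()
def st(s=""): print(s,"t%.1f"%bot.current_clock(),"p",np.round(bot.current_ee_pos(),4),"F",np.round(bot.current_contact_force(),2),"M",np.round(bot.current_ft_torque(),3),"op %.3f"%bot.current_opening(),"g %.1f"%bot.current_grip_force(),flush=True)
E
python3 - <<'E'
from h import *
A=[.5245,.1768]; yb=-.242
best=None
for k in(0,np.pi,-np.pi):
    a=bot.inverse_kinematics([*A,.077],rv(yb+k)); b=bot.inverse_kinematics([*A,.087],rv(yb+k-1.4))
    print(k,None if a is None else np.round(a,2),None if b is None else np.round(b,2))
    if a is not None and b is not None and abs(a[5]-b[5])<2 and best is None: best=k
print("use",best); psi=yb+best
bot.set_gripper(.5,5)
bot.goto([*A,.2],rv(psi)); st("above")
bot.line_to([*A,.077],max_speed=.08); bot.hold(.3); st("down")
bot.set_gripper(.22,4); bot.hold(.2); st("near")
bot.set_gripper(.0,4); bot.hold(.3); st("grip")
E
```

```text
0 [ 0.11  0.25  1.78 -0.    1.11  1.92] [ 0.11  0.24  1.77 -0.    1.13 -2.96]
3.141592653589793 [ 0.11  0.25  1.78 -0.    1.11 -1.22] [ 0.11  0.24  1.77 -0.    1.13  0.18]
-3.141592653589793 [ 0.11  0.25  1.78 -0.    1.11 -1.22] [ 0.11  0.24  1.77 -0.    1.13  0.18]
use 3.141592653589793
above t3.7 p [0.5248 0.1761 0.2   ] F [-0.14  0.78  0.32] M [ 0.047 -0.134  0.024] op 0.496 g 0.0
down t5.7 p [0.5246 0.1768 0.0771] F [ 0.22 -0.38 -0.54] M [ 0.02  -0.127  0.056] op 0.499 g 0.0
near t6.4 p [0.5245 0.1768 0.077 ] F [-0.35 -0.8  -0.3 ] M [ 0.003 -0.164 -0.008] op 0.220 g 0.0
grip t7.0 p [0.5249 0.1778 0.0771] F [ 2.23  5.73 -2.61] M [ 0.94  -0.503 -0.026] op 0.152 g 4.0
```

```bash
python3 - <<'E'
from h import *
n=np.array([.24,.971,0])
p=np.array([.5245,.1768,.077])
p=p+.0011*n
for i in range(3):
    bot.line_to(p,max_speed=.02); bot.hold(.3); st("shift")
    f=bot.current_contact_force()@n
    if abs(f)<1: break
    p=p+n*np.clip(f/6000,-.001,.001)
print(p)
bot.set_gripper(0,20); bot.hold(.3); st("grip20")
E
```

```text
shift t7.5 p [0.5249 0.178  0.0771] F [1.93 2.62 0.06] M [ 0.559 -0.463  0.042] op 0.153 g 4.0
shift t8.1 p [0.5249 0.1781 0.077 ] F [0.76 0.9  0.52] M [-0.009 -0.358 -0.017] op 0.151 g 4.0
shift t8.7 p [0.5249 0.1783 0.0771] F [ 0.9  -3.45  1.46] M [-0.479 -0.215  0.021] op 0.152 g 4.0
[0.52480132 0.17801907 0.077     ]
grip20 t9.2 p [0.525  0.1783 0.0771] F [ 0.76 -4.6   1.05] M [-0.832 -0.209  0.002] op 0.148 g 20.0
```

```bash
python3 - <<'E'
from h import *
n=np.array([.24,.971,0])
p=np.array([.5248,.1780,.077])-.0004*n
bot.line_to(p,max_speed=.02); bot.hold(.3); st("centre")
z=p[2]
for dz in (.002,.004,.006,.008,.0095):
    bot.line_to([p[0],p[1],z+dz],max_speed=.02); bot.hold(.1); st(dz)
    if abs(bot.current_contact_force()[2])>18: print("stop");break
c=bot.read_camera("side"); cv2.imwrite("pics/s1.png",cv2.resize(c["pixels"][120:240,160:320],(800,600),interpolation=cv2.INTER_CUBIC))
E
```

```text
centre t9.7 p [0.5249 0.1781 0.077 ] F [ 2.25  1.66 -0.14] M [ 0.298 -0.54   0.005] op 0.148 g 20.0
0.002 t10.1 p [0.5247 0.178  0.0781] F [ 5.3   3.15 -6.49] M [ 0.507 -1.225  0.052] op 0.147 g 20.0
0.004 t10.4 p [0.5247 0.178  0.08  ] F [ 5.49  2.65 -7.18] M [ 0.538 -1.237  0.009] op 0.149 g 20.0
0.006 t10.8 p [0.5247 0.178  0.0819] F [ 6.47  2.5  -8.54] M [ 0.505 -1.282  0.064] op 0.150 g 20.0
0.008 t11.1 p [0.5246 0.178  0.0838] F [ 6.37  3.09 -9.07] M [ 0.513 -1.389  0.011] op 0.152 g 20.0
0.0095 t11.5 p [0.5246 0.178  0.0852] F [ 6.83  2.13 -9.35] M [ 0.593 -1.374  0.024] op 0.146 g 20.0
```

View pics/s1.png

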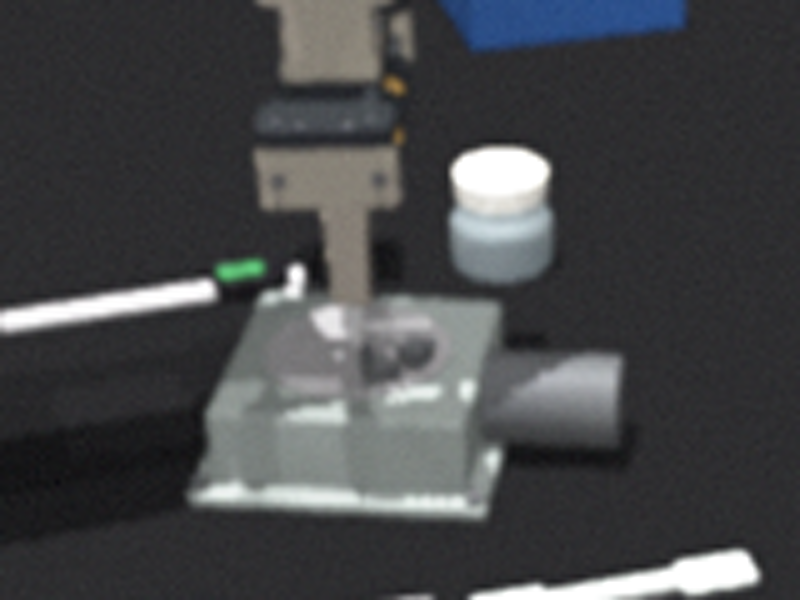

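The side view shows the bar gripped, with the fingers clear above the ring. The handle is up about 8 mm and the vertical pull of 6 to 9 N matches the spring. I'll raise it slightly more and then turn it in small steps.

```bash
cat >> h.py <<'E'
G=-.3746
def turn(p,a,lim=.35):
    "turn tool to selector angle a; nulls side force; returns p, ok"
    bot.goto(p,rv(G-a+np.pi)); f=bot.current_contact_force(); m=bot.current_ft_torque()[2]
    p=p.copy(); p[:2]+=np.clip(f[:2]/15000,-.0003,.0003)*(abs(f[:2])>1.5)
    print("a%.2f t%.1f F %s Mz %.3f p %s"%(a,bot.current_clock(),np.round(f,1),m,np.round(p,4)),flush=True)
    return p, abs(m)<lim and abs(f[2])<16 and np.hypot(*f[:2])<14
E
python3 - <<'E'
from h import *
p=np.array([.5250,.1778,.0877])
bot.line_to(p,max_speed=.02); bot.hold(.2); st("up")
for a in np.arange(-.09,.26,.05):
    p,ok=turn(p,a)
    if not ok: print("STOP");break
st(); np.save("p.npy",p)
E
```

```text
up t12.0 p [0.5246 0.178  0.0862] F [ 5.67  1.87 -9.42] M [ 0.464 -1.323  0.003] op 0.153 g 20.0
a-0.09 t12.2 F [ 5.2  2.8 -8.8] Mz 0.020 p [0.5253 0.178  0.0877]
a-0.04 t12.5 F [ 5.3  1.5 -9.3] Mz -0.020 p [0.5256 0.178  0.0877]
a0.01 t12.7 F [  4.8   2.2 -10.2] Mz -0.071 p [0.5259 0.1781 0.0877]
a0.06 t13.0 F [ 1.7  1.2 -9.6] Mz -0.064 p [0.526  0.1781 0.0877]
a0.11 t13.2 F [  1.8   0.6 -10.6] Mz -0.047 p [0.5261 0.1781 0.0877]
a0.16 t13.5 F [ 0.   1.1 -9.7] Mz -0.036 p [0.5261 0.1781 0.0877]
a0.21 t13.7 F [-2.1  1.  -9.5] Mz -0.056 p [0.526  0.1781 0.0877]
 t13.7 p [0.525  0.1781 0.0871] F [-2.13  0.97 -9.54] M [ 0.105  0.286 -0.056] op 0.152 g 20.0
```

```bash
python3 - <<'E'
from h import *
p=np.load("p.npy")
p,ok=turn(p,.25)
for k in range(6):
    p[2]-=.0005; bot.line_to(p,max_speed=.02); bot.hold(.1); st("lower")
    if bot.current_contact_force()[2]>-3: break
bot.set_gripper(.17,20); bot.hold(.2); st("loose")
np.save("p.npy",p)
E
```

```text
a0.25 t14.0 F [-3.3  0.1 -9.4] Mz -0.021 p [0.5258 0.1781 0.0877]
lower t14.3 p [0.5252 0.178  0.0869] F [-4.71 -0.04 -9.87] M [-0.061  0.744  0.023] op 0.151 g 20.0
lower t14.7 p [0.5252 0.178  0.0864] F [-5.34 -0.73 -9.6 ] M [-0.067  0.938 -0.049] op 0.153 g 20.0
lower t15.0 p [0.5252 0.1781 0.0859] F [-5.79 -0.81 -9.34] M [-0.08   0.914  0.019] op 0.148 g 20.0
lower t15.4 p [0.5252 0.1781 0.0854] F [-6.08 -0.25 -9.3 ] M [-0.04   0.959  0.01 ] op 0.151 g 20.0
lower t15.7 p [0.5252 0.1781 0.085 ] F [-5.42 -0.72 -8.73] M [-0.044  0.96   0.071] op 0.150 g 20.0
lower t16.1 p [0.5252 0.1781 0.0846] F [-6.32  0.11 -8.51] M [-0.08   1.038  0.041] op 0.146 g 20.0
loose t16.5 p [0.5272 0.1779 0.086 ] F [-2.98 -3.17  0.78] M [-0.606  0.401  0.019] op 0.171 g 2.2
```

```bash
python3 - <<'E'
from h import *
p=np.array([.5250,.1781,.085]); st("now")
bot.line_to(p,max_speed=.02); bot.hold(.4); st("settled")
np.save("p.npy",p)
E
```

```text
now t16.5 p [0.5272 0.1779 0.086 ] F [-2.98 -3.17  0.78] M [-0.606  0.401  0.019] op 0.171 g 2.2
settled t17.1 p [0.525  0.1784 0.085 ] F [-0.37  0.2   0.69] M [ 0.1   -0.168 -0.013] op 0.168 g 0.0
```

```bash
python3 - <<'E'
from h import *
p=np.load("p.npy"); hit=0
for a in np.arange(.29,1.0,.025):
    bot.goto(p,rv(G-a+np.pi)); m=np.mean([bot.current_ft_torque()[2] for _ in range(3)]); f=bot.current_contact_force()
    print("%.3f t%.1f Mz %.3f F %s"%(a,bot.current_clock(),m,np.round(f,1)))
    if abs(m)>.2 or np.hypot(*f[:2])>10: print("HIT"); break
bot.hold(.1); st(); print(a)
c=bot.read_camera("side"); cv2.imwrite("pics/s2.png",cv2.resize(c["pixels"][120:240,160:320],(800,600),interpolation=cv2.INTER_CUBIC))
E
```

```text
0.290 t17.4 Mz 0.010 F [ 0.1  0.4 -0.6]
0.315 t17.6 Mz -0.039 F [ 0.5  0.6 -0.4]
0.340 t17.9 Mz 0.009 F [-0.7 -0.4 -0. ]
0.365 t18.1 Mz 0.140 F [-0.5  0.6  0.5]
0.390 t18.4 Mz 0.100 F [ 0.8 -0.5 -0.7]
0.415 t18.6 Mz 0.067 F [ 0.4 -0.8 -0. ]
0.440 t18.9 Mz 0.054 F [-0.6 -0.4  0.6]
0.465 t19.1 Mz 0.063 F [-0.2 -0.7  0.3]
0.490 t19.4 Mz 0.026 F [-0.4  0.4 -0.2]
0.515 t19.6 Mz 0.008 F [ 0.7 -0.4 -0.9]
0.540 t19.9 Mz 0.063 F [-0.3 -0.1 -0.3]
0.565 t20.1 Mz -0.009 F [-0.4  0.3  0. ]
0.590 t20.4 Mz 0.015 F [-0.3 -0.5  0.4]
0.615 t20.6 Mz 0.079 F [ 0.  -0.2  0.1]
0.640 t20.9 Mz 0.007 F [ 0.1 -0.1 -1. ]
0.665 t21.1 Mz 0.055 F [ 0.1 -0.1  0.4]
0.690 t21.4 Mz -0.014 F [0.  0.2 0.6]
0.715 t21.6 Mz 0.050 F [ 0.7 -0.2 -0.2]
0.740 t21.9 Mz -0.001 F [-1.  -0.6  0.3]
0.765 t22.1 Mz -0.013 F [-0.7 -0.3  1.1]
0.790 t22.4 Mz -0.023 F [-0.6 -0.4  0.6]
0.815 t22.6 Mz 0.039 F [-0.5 -1.3  0.3]
0.840 t22.9 Mz 0.137 F [-0.5 -1.1 -0. ]
0.865 t23.1 Mz 0.308 F [ 0.1 -0.9  0.5]
HIT
 t23.2 p [0.525  0.1781 0.085 ] F [-0.03 -1.03  0.4 ] M [-0.208 -0.037  0.286] op 0.171 g 10.0
0.8650000000000004
```

The torque rose at a tool angle of about 0.84, against the notch side. That is well short of the rib, so the pin has dropped. I'll back off, open, retreat and check.

```bash
python3 - <<'E'
from h import *
p=np.load("p.npy")
for a in(.81,.75): bot.goto(p,rv(G-a+np.pi))
st("back"); bot.set_gripper(.5,20); bot.hold(.2)
bot.line_to([p[0],p[1],.2],max_speed=.1)
bot.goto([.35,-.3,.3],rv(np.pi-.6)); st("away")
E
sed -i 's/(g<85)&near/(g<85)\&near/' m.py; python3 m.py | head -4
python3 - <<'E'
from h import *
s=bot.read_camera("side")["pixels"][165:225,190:290]; t=bot.read_camera("top")["pixels"][220:280,170:230]
cv2.imwrite("pics/f.png",np.hstack([cv2.resize(s,(500,300),interpolation=cv2.INTER_CUBIC),cv2.resize(t,(300,300),interpolation=cv2.INTER_CUBIC)]))
E
```

```text
back t23.8 p [0.5251 0.1783 0.085 ] F [ 0.35  0.47 -0.77] M [-0.041 -0.158 -0.027] op 0.168 g 0.0
away t27.8 p [ 0.3503 -0.2995  0.2998] F [ 0.08  0.49 -0.71] M [ 0.025 -0.13   0.048] op 0.501 g 0.0
deck [0.52389902 0.17707524] 0.04750809073448181 [0.52373799 0.17692132] 0.047082899066338155
bar px 130 [195.67692308 249.47692308]
bar [0.52643874 0.17766834] rect ((0.5257003903388977, 0.17718908190727234), (0.015180365182459354, 0.05034235492348671), 27.13229751586914) yaw -1.1038868968908813
block ((0.5253576636314392, 0.17571133375167847), (0.14608465135097504, 0.14611196517944336), 68.54374694824219)
```

View pics/f.png

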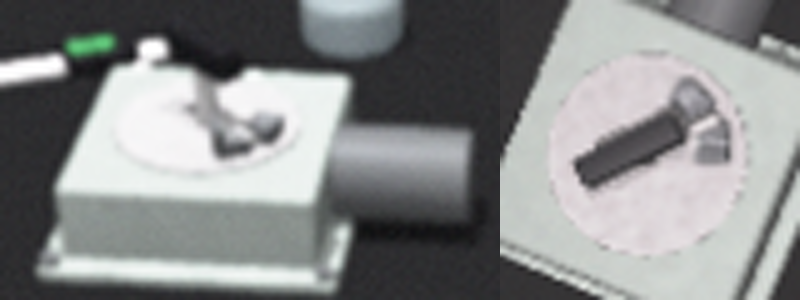

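The bar is now at a turn of about 0.73, and the pin sits between the two ring pieces. I'll check its height in the side view against the initial picture, when the handle was down.

```bash
python3 - <<'E'
from h import *
c=bot.read_camera("side"); now=c["pixels"]; old=cv2.imread("pics/side0.png")
A=np.array([.525,.1780])
for nm,im,yaw in(("old",old,-.242),("now",now,-1.104)):
    u=np.array([np.cos(yaw),np.sin(yaw)]); v=np.array([-u[1],u[0]])
    g=cv2.cvtColor(im,cv2.COLOR_BGR2GRAY)
    for s in (.012,.016,.020):   # bottom edge of silhouette at stations along the bar
      col=round(px(c,[*(A+u*s),.09])[0])
      def edge(dz):  # lowest image row of the bar box in this column
        B=np.array([px(c,[*(A+u*a+v*b),.085+dz]) for a in np.linspace(-.025,.025,201) for b in np.linspace(-.007,.007,21)])
        return B[abs(B[:,0]-col)<.5,1].max()
      r0=int(edge(0))-6; print(nm,s,col,"pred down %.1f up %.1f"%(edge(0),edge(.0075)),r0,g[r0:r0+12,col])
E
```

```text
old 0.012 235 pred down 179.5 up 176.9 173 [ 42  30  29  26  22  84 194 241 245 246 246 245]
old 0.016 237 pred down 179.5 up 176.8 173 [ 43  31  28  23  26  84 195 242 244 245 245 246]
old 0.02 239 pred down 179.4 up 176.8 173 [ 39  30  26  26  26  99 217 247 245 244 244 245]
now 0.012 234 pred down 182.6 up 180.0 176 [ 38  24  23  22  42 116 203 236 238 232 200 162]
now 0.016 234 pred down 182.6 up 180.0 176 [ 38  24  23  22  42 116 203 236 238 232 200 162]
now 0.02 235 pred down 182.7 up 179.9 176 [ 35  27  23  21  52 139 221 245 246 242 227 179]
```

In the side view the bar's edge sits within 0.5 px of the fully-down prediction (riding up on the ring would shift it 2.6 px). The handle is home, so I'm handing in.

```bash
python3 -c "
from workcell import bot
print(bot.job_done(),bot.current_clock())"
```

```text
the job is handed in; nothing more can be done
the job is handed in; nothing more can be done
```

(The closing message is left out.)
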